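# Pack the notched dispenser boxes into their trays

### The arm

A 6-joint arm with a two-finger parallel gripper is mounted at the origin on the work surface. World frame = base frame: x ahead of the robot, y to its left, z up, the work surface at z = 0. Lengths are in m, angles in rad, forces in N, time in s.
With the tool pointing down it reaches from about 0.275 to 0.825 m from the base axis. Payload 4.9 kg.
Tool frame: the origin (TCP) lies midway between the tips of the shut fingers; the grasp point (between the pads) lies 19 mm behind it (bot.grip_depth is the distance from the TCP to the grasp point, in m); y points along the fingers, x is the direction in which the jaws open and shut, and the axes are right-handed (so a half turn about y gives the same grasp; the last joint's range is limited). The gripper opens to 85 mm and grips with 20 to 120 N. Pads are 22 mm wide; open, the fingers measure 114 mm over their backs; the gripper's body (76 mm by 85 mm) begins 54 mm behind the grasp point. The pads swing forward as they close: fully open they stand 13 mm farther back than shut.
Start: joints at [1.053, 0.326, -0.193, 1.052, 0, 1.437], TCP at [0.206, 0.51, 0.194] pointing down, gripper open.
Joint ranges: [-2.65, 2.65], [-0.97, 1.79], [-1.3, 1.35], [-1.93, 2.1], [-1.47, 1.37], [-3.14, 3.14]. Speed limits (rad/s): [2.57, 2.57, 3.14, 3.14, 3.14, 3.14].

### API

Orientations are given as a unit quaternion [w, x, y, z].
In Python, from cell import bot gives the robot as it stands. Calls block until the motion is done:
- bot.move_pose(position, orientation): joint-space move of the TCP to a pose.
- bot.move_linear(position, speed=0.15, rotation=None, until_force=None): straight line of the TCP; rotation=None keeps the orientation; speed is the mean speed in m/s. With until_force (N) it stops when the force on the tool has changed by that much, and returns True; else False.
- bot.goto_joints(angles): joint-space move.
- bot.set_gripper(opening, grasp_force=None): opening from 0.0 (shut) to 1.0 (fully open); grasp_force is the grip in N (None keeps the last); returns when the fingers have stopped.
- bot.wait(seconds).
- bot.solve_ik(position, orientation): joint angles nearest the present ones, or None.
- bot.camera(name): name is "side" or "top" or "wrist"; returns the picture (480x640x3 uint8, red, green, blue); there is no depth.
- bot.calibration(name): a dict with "mtx" (3x3 intrinsics, pixels), "k1" (the pictures are not rectified: a ray, as slopes to the right and down, at radius r is drawn at 1 + k1 r^2 times it, then the intrinsics apply), "extrinsics" (4x4, takes a point from world to camera coordinates); the wrist camera has in their place "hand_eye" (4x4, takes a point from camera to tool coordinates, whose origin is the TCP and whose axes are the tool frame's). Camera axes: x right, y down, z forward; pixel columns grow to the right and rows downward; lengths in m; the calibration is good to about 2 mm. A picture is of the moment at which its call begins: read the wrist's pose just before it. calibration takes no time and is no camera call.
A pose or a line that the arm cannot do raises bot.PlanningError and nothing moves.
- bot.close_job(): hands the job in, once; it reports no verdict.
Trained networks look in the newest picture that a camera, given by its name, has taken for a name from the list of things; names that differ only in an ending like _2 or _b are one class to them, and where a whole thing is asked for, a point or a joint stands for the part that bears it (a point fixed in the world has none). Each returns a list of dicts, best first, with "confidence" (0 to 1); they miss things now and then, are a little off and sometimes report something else, mostly with a low value. They report only what shows in the picture. A call takes as long as a camera call.
- bot.search_frame(camera, thing): "bbox" ([left, top, width, height] in pixels, round what is visible of it).
Readings, each from a call of its own:
- bot.read_clock(): time.
- bot.read_joint_positions(): joint angles.
- bot.read_joint_vel(): joint speeds.
- bot.read_joint_efforts(): joint torques, N m.
- bot.read_position(): TCP position.
- bot.read_tool_rot(): TCP orientation.
- bot.read_ft_force(): force on the tool from outside, world axes, zero at the start.
- bot.read_moment(): the same for the moment, N m.
- bot.read_gripper_width(): opening from 0.0 (shut) to 1.0 (fully open).
Only numpy, scipy, OpenCV 4.12 (cv2) and the standard library are available. Lean on these libraries where they do the work, as an engineer would, in place of code of your own. Each camera call takes 0.05 s, during which the arm holds its last target.

### The job

Pick out the three dispenser boxes that have a thumb notch cut into one end and pack each into the wooden tray of its own size: the short box in the short tray, the middle one in the middle tray, the long one in the long tray. Each must lie upright and flat on the tray's floor, lengthwise and lined up with the tray (either end may lead). Leave the two boxes without a notch and the roll of tape where they are.

Things in the scene. Friction and masses are not known exactly. Their poses are not given: they have to be found in the camera images.
- box_short: The short notched dispenser box: loose cream card box, 56 mm long (its own x), 34 mm wide (y), 40 mm high, upright on the table, with a U-shaped thumb notch 18 mm wide and 16 mm deep cut through its whole height at one end (+x). Origin: centre of the underside of its 56 x 34 mm outline. About 50 g, varies by a third. Grip it across its 34 mm width.
- box_middle: The middle notched dispenser box: loose cream card box, 78 mm long (its own x), 34 mm wide (y), 40 mm high, upright on the table, with a U-shaped thumb notch 18 mm wide and 16 mm deep cut through its whole height at one end (+x). Origin: centre of the underside of its 78 x 34 mm outline. About 70 g, varies by a third. Grip it across its 34 mm width.
- box_long: The long notched dispenser box: loose cream card box, 100 mm long (its own x), 34 mm wide (y), 40 mm high, upright on the table, with a U-shaped thumb notch 18 mm wide and 16 mm deep cut through its whole height at one end (+x). Origin: centre of the underside of its 100 x 34 mm outline. About 90 g, varies by a third. Grip it across its 34 mm width.
- tray_short: The short packing tray, for the short notched box: shallow open tray of light wood, fixed to the table, outside 84 mm long (x) by 62 mm wide (y), inside 76 by 54 mm, so 10 mm to spare on every side of its box. Walls 4 mm thick, rim 12 mm above the table (low: fingers that hold the upper half of a box stay above it), inner floor 4 mm above the table. Origin: centre of its underside, on the table. Both ends are alike.
- tray_middle: The middle packing tray, for the middle notched box: shallow open tray of light wood, fixed to the table, outside 106 mm long (x) by 62 mm wide (y), inside 98 by 54 mm, so 10 mm to spare on every side of its box. Walls 4 mm thick, rim 12 mm above the table (low: fingers that hold the upper half of a box stay above it), inner floor 4 mm above the table. Origin: centre of its underside, on the table. Both ends are alike.
- tray_long: The long packing tray, for the long notched box: shallow open tray of light wood, fixed to the table, outside 128 mm long (x) by 62 mm wide (y), inside 120 by 54 mm, so 10 mm to spare on every side of its box. Walls 4 mm thick, rim 12 mm above the table (low: fingers that hold the upper half of a box stay above it), inner floor 4 mm above the table. Origin: centre of its underside, on the table. Both ends are alike.
- plain_short: A plain box without a notch, to be left alone: loose, same cream card, 56 x 34 mm (x, y) and 40 mm high, both ends straight. Origin: centre of the underside.
- plain_long: A plain box without a notch, to be left alone: loose, same cream card, 100 x 34 mm (x, y) and 40 mm high, both ends straight. Origin: centre of the underside.
- tape_roll: Bystander: loose roll of pale translucent tape lying flat at the left edge of the work, 84 mm across, 24 mm high. Origin: centre of its underside.

How it is judged:
At the end, for the whole second after the job is handed in: Each notched box rests still in the tray of its size: centre within 16 mm of the tray centre, underside within 3 mm of its floor, tilt under 0.1 rad, long side within 0.35 rad of the tray's (either way round). Plain boxes and tape roll within 20 mm of their starts (horizontal distance between box_short and tray_short below 0.016 m and z of box_short in the frame of tray_short between 0.001 and 0.007 m and angle between each of box_short, box_middle, box_long's own z axis and vertical below 0.1 rad and angle between the x axis of box_short and the x axis of tray_short, either way round below 0.35 rad and linear speed of each of box_short, box_middle, box_long below 0.02 m/s and horizontal distance between box_middle and tray_middle below 0.016 m and z of box_middle in the frame of tray_middle between 0.001 and 0.007 m and angle between the x axis of box_middle and the x axis of tray_middle, either way round below 0.35 rad and horizontal distance between box_long and tray_long below 0.016 m and z of box_long in the frame of tray_long between 0.001 and 0.007 m and angle between the x axis of box_long and the x axis of tray_long, either way round below 0.35 rad and distance of each of plain_short, plain_long, tape_roll from where it was at the start of the episode below 0.02 m); the robot touches nothing.
It fails at once if the short box without a notch is moved by 20 mm or more (distance of plain_short from where it was at the start of the episode above 0.02 m).
It fails at once if the long box without a notch is moved by 20 mm or more (distance of plain_long from where it was at the start of the episode above 0.02 m).
It fails at once if the tape roll is moved by 20 mm or more (distance of tape_roll from where it was at the start of the episode above 0.02 m).
It also fails if it takes over 88 s, if anything falls off the work surface, if the arm or the gripper's body presses on something with over 40 N, if the wrist force passes 120 N, or if a joint passes its speed limit or range.

## Working session

There is one attempt and no reset: what is moved stays moved. The work goes in short steps, each a Python script; the robot and the scene stay as the last script left them, time stands still between calls to the robot, and variables do not carry over. Pictures are saved under pics/ and viewed, and the job is handed in when it is done.

```bash
ls; mkdir -p pics; python3 - <<'E'
from cell import bot
import cv2, numpy as np
print(bot.read_clock())
for c in ["top","side","wrist"]:
    im=bot.camera(c); cv2.imwrite(f"pics/{c}0.png",im[:,:,::-1])
    k=bot.calibration(c); print(c,{a:np.round(np.array(b),4).tolist() for a,b in k.items()})
    if c!="wrist":
        for t in ["box_short","box_middle","box_long","tray_short","tray_middle","tray_long","plain_short","plain_long","tape_roll"]:
            print(c,t,[(np.round(d["bbox"]).tolist(),round(d["confidence"],2)) for d in bot.search_frame(c,t)][:4])
print(bot.read_clock())
E
```

```text
pics
0.0
top {'mtx': [[526.8027, 0.0, 322.9917], [0.0, 526.8027, 239.7005], [0.0, 0.0, 1.0]], 'k1': -0.1172, 'extrinsics': [[0.0213, -0.9996, 0.0171, 0.0644], [-0.9976, -0.0224, -0.0663, 0.5409], [0.0666, -0.0157, -0.9977, 1.2653], [0.0, 0.0, 0.0, 1.0]]}
top box_short [([471.0, 278.0, 22.0, 18.0], 0.89)]
top box_middle [([379.0, 193.0, 32.0, 28.0], 0.75)]
top box_long [([211.0, 257.0, 31.0, 38.0], 0.69), ([466.0, 188.0, 32.0, 47.0], 0.24)]
top tray_short [([293.0, 254.0, 40.0, 44.0], 0.56)]
top tray_middle [([207.0, 200.0, 49.0, 24.0], 0.9), ([298.0, 192.0, 49.0, 28.0], 0.52)]
top tray_long []
top plain_short [([379.0, 268.0, 25.0, 29.0], 0.56)]
top plain_long [([466.0, 190.0, 27.0, 43.0], 0.89)]
top tape_roll [([123.0, 259.0, 35.0, 31.0], 0.9)]
side {'mtx': [[487.1627, 0.0, 315.4177], [0.0, 487.1627, 241.0026], [0.0, 0.0, 1.0]], 'k1': 0.017, 'extrinsics': [[0.9941, -0.1073, -0.016, -0.5323], [-0.0807, -0.6326, -0.7702, 0.1357], [0.0725, 0.767, -0.6376, 0.9275], [0.0, 0.0, 0.0, 1.0]]}
side box_short [([252.0, 412.0, 36.0, 53.0], 0.73)]
side box_middle [([354.0, 291.0, 35.0, 47.0], 0.96)]
side box_long [([244.0, 182.0, 42.0, 24.0], 0.89)]
side tray_short [([243.0, 240.0, 53.0, 30.0], 0.78)]
side tray_middle [([320.0, 180.0, 25.0, 32.0], 0.74)]
side tray_long []
side plain_short [([253.0, 302.0, 36.0, 35.0], 0.57)]
side plain_long [([359.0, 396.0, 73.0, 59.0], 0.96)]
side tape_roll [([245.0, 144.0, 33.0, 20.0], 0.81), ([351.0, 293.0, 38.0, 47.0], 0.33)]
wrist {'mtx': [[333.0366, 0.0, 317.0158], [0.0, 333.0366, 238.9386], [0.0, 0.0, 1.0]], 'k1': -0.0409, 'hand_eye': [[1.0, -0.0013, -0.0007, -0.0014], [0.0002, -0.3229, 0.9464, -0.1803], [-0.0015, -0.9464, -0.3229, 0.0823], [0.0, 0.0, 0.0, 1.0]]}
1.05
```

```bash
python3 - <<'E'
import cv2
im=cv2.imread("pics/top0.png")[150:330,90:530]
cv2.imwrite("pics/top0z.png",cv2.resize(im,(800,327),interpolation=cv2.INTER_CUBIC))
E
```

```text
(no output)
```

View pics/top0z.png

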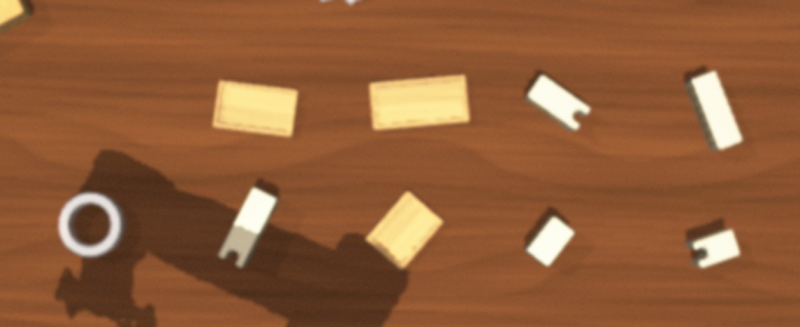

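View pics/side0.png

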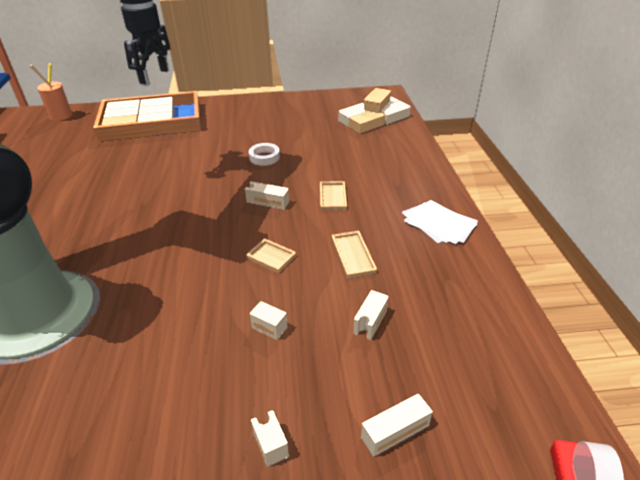

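View pics/wrist0.png

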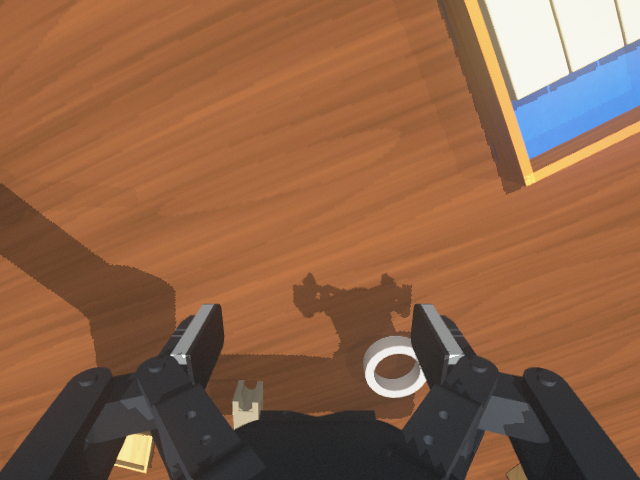

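```bash
cat > h.py <<'E'
import numpy as np, cv2
from scipy.optimize import minimize
def proj(k,P,E=None):
    E=np.array(k["extrinsics"]) if E is None else E
    c=np.c_[P,np.ones(len(P))]@E.T; s=c[:,:2]/c[:,2:3]
    s=s*(1+k["k1"]*(s**2).sum(1,keepdims=True)); m=np.array(k["mtx"])
    return s@m[:2,:2].T+m[:2,2]
def ray(k,uv,E=None):
    E=np.array(k["extrinsics"]) if E is None else E
    m=np.array(k["mtx"]); d=(np.array(uv,float)-m[:2,2])/m[0,0]; s=d.copy()
    for _ in range(20): s=d/(1+k["k1"]*(s**2).sum(-1,keepdims=True))
    r=np.c_[s,np.ones(len(s))]@E[:3,:3]; o=-E[:3,:3].T@E[:3,3]
    return o,r
def onplane(k,uv,z,E=None):
    o,r=ray(k,uv,E); return o+r*((z-o[2])/r[:,2])[:,None]
def corners(x,y,yaw,L,W,z0,h):
    c,s=np.cos(yaw),np.sin(yaw); q=np.array([[1,1],[-1,1],[-1,-1],[1,-1]])*[L/2,W/2]
    q=q@np.array([[c,s],[-s,c]])+[x,y]
    return np.r_[np.c_[q,np.full(4,z0)],np.c_[q,np.full(4,z0+h)]]
def wristE(k,pos,quat):
    from scipy.spatial.transform import Rotation as R
    T=np.eye(4); T[:3,:3]=R.from_quat(np.roll(quat,-1)).as_matrix(); T[:3,3]=pos
    return np.linalg.inv(T@np.array(k["hand_eye"]))
E
python3 - <<'E'
import cv2,numpy as np
out=[]
for n,(y0,y1,x0,x1) in dict(top0=(180,310,110,510),side0=(130,470,220,460)).items():
    im=cv2.imread(f"pics/{n}.png")
    hsv=cv2.cvtColor(im,cv2.COLOR_BGR2HSV)
    for (u,v) in ([(220,270),(215,285),(395,205),(470,190),(480,287),(232,208),(238,262)] if n=="top0" else [(270,455),(258,440),(375,312),(365,315),(375,435),(395,410),(260,195),(275,190),(354,255),(300,270)]):
        print(n,u,v,hsv[v,u])
    m=((hsv[...,1]<90)*255).astype(np.uint8); m2=((hsv[...,0]>14)&(hsv[...,2]>120)&(hsv[...,1]>=90))*130
    m=np.maximum(m,m2.astype(np.uint8))[y0:y1,x0:x1]
    cv2.imwrite(f"pics/m_{n}.png",cv2.resize(m,None,fx=2 if n=="top0" else 1.7,fy=2 if n=="top0" else 1.7,interpolation=0))
E
```

```text
top0 220 270 [ 23  48 221]
top0 215 285 [ 20  56 191]
top0 395 205 [ 28  16 253]
top0 470 190 [ 11 159  90]
top0 480 287 [ 27  21 250]
top0 232 208 [ 24 100 253]
top0 238 262 [ 30  14 252]
side0 270 455 [ 17  58 150]
side0 258 440 [ 16  67 194]
side0 375 312 [ 25   6 255]
side0 365 315 [ 22  18 255]
side0 375 435 [ 25   6 255]
side0 395 410 [ 25   6 255]
side0 260 195 [ 15  61 133]
side0 275 190 [ 25  11 254]
side0 354 255 [ 22  73 252]
side0 300 270 [ 10 151 142]
```

View pics/m_top0.png

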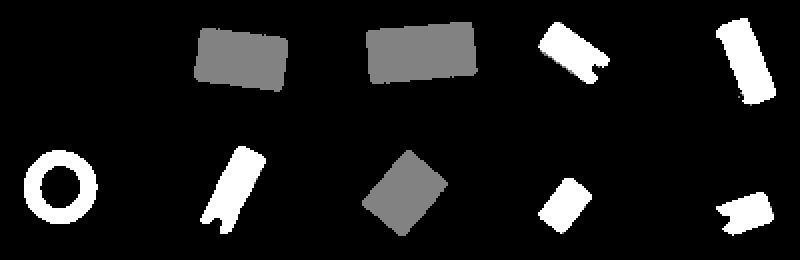

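View pics/m_side0.png

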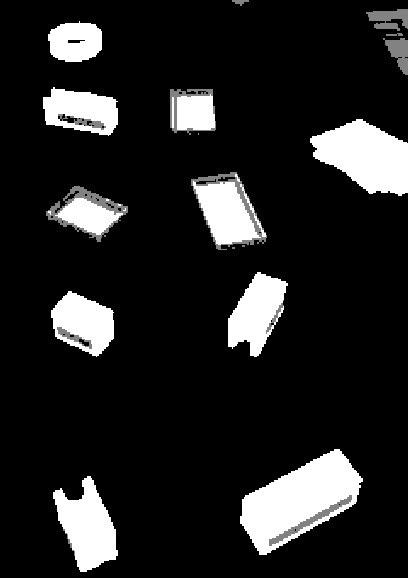

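```bash
cat > fit.py <<'E'
from h import *
import json
def fit(cal,hulls,x0,L,W,S=4,z0=0.0):
    # hulls: {cam: hull pixels}; silhouette match
    def rast(p,o,sz):
        im=np.zeros(sz,np.uint8); q=cv2.convexHull(((p-o+0.5)*S*16).astype(np.int32).reshape(-1,1,2))
        cv2.fillConvexPoly(im,q,1,cv2.LINE_8,4); return im
    T={}
    for c,hm in hulls.items():
        o=hm.min(0)-15; sz=tuple(((hm.max(0)+15-o)*S).astype(int)[::-1]); T[c]=(o,sz,cv2.resize(cal[c+"_m"][int(o[1]):int(o[1])+sz[0]//S,int(o[0]):int(o[0])+sz[1]//S].astype(np.uint8),sz[::-1],interpolation=0))
    for c in T:
        o=np.floor(T[c][0]); 
        im=np.zeros(T[c][1],np.uint8); cv2.fillConvexPoly(im,cv2.convexHull(((hulls[c]-T[c][0]+0.5)*S).astype(np.int32).reshape(-1,1,2)),1); T[c]=(T[c][0],T[c][1],im)
    def f(p):
        P=corners(p[0],p[1],p[2],L,W,z0,p[3]); e=0
        for c,(o,sz,m) in T.items():
            r=rast(proj(cal[c],P),o,sz); e+=1-(r&m).sum()/max(1,(r|m).sum())
        return e
    best=None
    for d in (0,0.3,-0.3):
        x=np.array(x0,float); x[2]+=d
        r=minimize(f,x,method="Nelder-Mead",options=dict(initial_simplex=x+np.r_[np.zeros((1,4)),np.diag([.012,.012,.2,.01])],xatol=1e-4,fatol=1e-4,maxiter=400))
        if best is None or r.fun<best.fun: best=r
    return best
E
python3 - <<'E'
from fit import *
from cell import bot
cal={c:bot.calibration(c) for c in ("top","side")}
comps={}
for c in cal:
    im=cv2.imread(f"pics/{c}0.png"); hsv=cv2.cvtColor(im,cv2.COLOR_BGR2HSV)
    m=(hsv[...,1]<90)|((hsv[...,0]>14)&(hsv[...,2]>(120 if c=="top" else 90)))
    cal[c+"_m"]=m
    comps[c]=cv2.connectedComponents(m.astype(np.uint8))[1]
def hull(c,u,v):
    l=comps[c]; w=l[v-4:v+5,u-4:u+5]; w=w[w>0]; i=np.bincount(w).argmax()
    ys,xs=np.where(l==i); p=np.c_[xs,ys].astype(float)
    # pixel outlines
    q=np.r_[p-.5,p+.5,p+[.5,-.5],p+[-.5,.5]]
    return cv2.convexHull(q.astype(np.float32))[:,0].astype(float)
D=dict(box_short=(.056,.034,.04,(480,287),(270,440)),box_middle=(.078,.034,.04,(395,205),(375,312)),box_long=(.1,.034,.04,(226,270),(275,195)),
 plain_short=(.056,.034,.04,(392,282),(270,320)),plain_long=(.1,.034,.04,(483,210),(397,425)),
 tray_short=(.084,.062,.012,(312,277),(272,256)),tray_middle=(.106,.062,.012,(232,210),(334,195)),tray_long=(.128,.062,.012,(320,206),(354,255)),
 tape_roll=(.084,.084,.024,(122,274),(264,154)))
res={}
for n,(L,W,H,ut,us) in D.items():
    ht=hull("top",*ut); hs=hull("side",*us)
    P=onplane(cal["top"],ht,H); (cx,cy),(w,h),a=cv2.minAreaRect(P[:,:2].astype(np.float32))
    box=cv2.boxPoints(((cx,cy),(w,h),a)); e=box[1]-box[0]; e2=box[2]-box[1]
    if np.hypot(*e2)>np.hypot(*e): e=e2
    yaw=np.arctan2(e[1],e[0])
    if n!="tape_roll":
        r=fit(cal,dict(top=ht,side=hs),[cx,cy,yaw,H],L,W); res[n]=r.x.tolist()
        print(n,"rect",np.round([cx,cy,yaw,w,h],3),"fit",np.round(r.x,4),"err",round(r.fun,3))
    else: print(n,cx,cy); res[n]=[cx,cy,0,H]
json.dump(res,open("res.json","w"))
for c in ("top","side"):
    im=cv2.imread(f"pics/{c}0.png"); s=3
    for n in res:
        L,W=D[n][:2]; p=proj(cal[c],corners(*res[n][:3],L,W,0,res[n][3]))
        for q in (p[:4],p[4:]): cv2.polylines(im,[((q)*16).astype(np.int32)],True,(0,0,255) if q is p[:4] else (0,200,0),1,cv2.LINE_AA,4)
    im=im[170:320,100:520] if c=="top" else im[130:470,220:460]
    cv2.imwrite(f"pics/ov_{c}.png",cv2.resize(im,None,fx=1.9 if c=="top" else 1.75,fy=1.9 if c=="top" else 1.75,interpolation=cv2.INTER_CUBIC))
E
```

```text
Traceback (most recent call last):
RuntimeError: dictionary changed size during iteration
```

```bash
cat > fit.py <<'E'
from h import *
import json
def fit(cal,hulls,x0,L,W,S=4,z0=0.0):
    def rast(p,o,sz):
        im=np.zeros(sz,np.uint8); q=cv2.convexHull(((p-o)*S*16).astype(np.int32).reshape(-1,1,2))
        cv2.fillConvexPoly(im,q,1,cv2.LINE_8,4); return im
    T={}
    for c,hm in hulls.items():
        o=hm.min(0)-15; sz=tuple(((hm.max(0)+15-o)*S).astype(int)[::-1]); T[c]=(o,sz,rast(hm,o,sz))
    def f(p):
        P=corners(p[0],p[1],p[2],L,W,z0,p[3]); e=0
        for c,(o,sz,m) in T.items():
            r=rast(proj(cal[c],P),o,sz); e+=1-(r&m).sum()/max(1,(r|m).sum())
        return e
    best=None
    for d in (0,0.3,-0.3):
        x=np.array(x0,float); x[2]+=d
        r=minimize(f,x,method="Nelder-Mead",options=dict(initial_simplex=x+np.r_[np.zeros((1,4)),np.diag([.012,.012,.2,.01])],xatol=1e-4,fatol=1e-4,maxiter=400))
        if best is None or r.fun<best.fun: best=r
    return best
D=dict(box_short=(.056,.034,.04,(480,287),(270,440)),box_middle=(.078,.034,.04,(395,205),(375,312)),box_long=(.1,.034,.04,(226,270),(275,195)),
 plain_short=(.056,.034,.04,(392,282),(270,320)),plain_long=(.1,.034,.04,(483,210),(397,425)),
 tray_short=(.084,.062,.012,(312,277),(272,256)),tray_middle=(.106,.062,.012,(232,210),(334,195)),tray_long=(.128,.062,.012,(320,206),(354,255)),
 tape_roll=(.084,.084,.024,(126,274),(250,154)))
def mask(c,im):
    hsv=cv2.cvtColor(im,cv2.COLOR_BGR2HSV)
    return (hsv[...,1]<90)|((hsv[...,0]>14)&(hsv[...,2]>(120 if c=="top" else 90)))
def hull(l,u,v):
    w=l[v-4:v+5,u-4:u+5]; w=w[w>0]; i=np.bincount(w).argmax()
    ys,xs=np.where(l==i); p=np.c_[xs,ys].astype(float)
    q=np.r_[p-.5,p+.5,p+[.5,-.5],p+[-.5,.5]]
    return cv2.convexHull(q.astype(np.float32))[:,0].astype(float)
E
cat > est.py <<'E'
from fit import *
from cell import bot
cal={c:bot.calibration(c) for c in ("top","side")}
comps={c:cv2.connectedComponents(mask(c,cv2.imread(f"pics/{c}0.png")).astype(np.uint8))[1] for c in cal}
res={}
for n,(L,W,H,ut,us) in D.items():
    ht=hull(comps["top"],*ut); hs=hull(comps["side"],*us)
    P=onplane(cal["top"],ht,H); (cx,cy),(w,h),a=cv2.minAreaRect(P[:,:2].astype(np.float32))
    box=cv2.boxPoints(((cx,cy),(w,h),a)); e=box[1]-box[0]; e2=box[2]-box[1]
    if np.hypot(*e2)>np.hypot(*e): e=e2
    yaw=np.arctan2(e[1],e[0])
    if n!="tape_roll":
        r=fit(cal,dict(top=ht,side=hs),[cx,cy,yaw,H],L,W); res[n]=r.x.tolist()
        print(n,"rect",np.round([cx,cy,yaw,w,h],3),"fit",np.round(r.x,4),"err",round(r.fun,3))
    else: print(n,cx,cy); res[n]=[cx,cy,0,H]
json.dump(res,open("res.json","w"))
for c in ("top","side"):
    im=cv2.imread(f"pics/{c}0.png")
    for n in res:
        L,W=D[n][:2]; p=proj(cal[c],corners(*res[n][:3],L,W,0,res[n][3]))
        for i,q in enumerate((p[:4],p[4:])): cv2.polylines(im,[((q)*16).astype(np.int32)],True,(0,0,255) if i==0 else (0,200,0),1,cv2.LINE_AA,4)
    im=im[170:320,100:520] if c=="top" else im[130:470,220:460]
    cv2.imwrite(f"pics/ov_{c}.png",cv2.resize(im,None,fx=1.9 if c=="top" else 1.75,fy=1.9 if c=="top" else 1.75,interpolation=cv2.INTER_CUBIC))
E
python3 est.py
```

```text
box_short rect [ 0.433 -0.312 -1.242  0.043  0.068] fit [ 0.4348 -0.3157 -1.2304  0.0449] err 0.151
box_middle rect [ 0.623 -0.098  0.971  0.086  0.047] fit [ 0.6258 -0.1011  0.9786  0.0476] err 0.149
box_long rect [ 0.45   0.306 -0.437  0.043  0.107] fit [ 0.4504  0.3073 -0.4366  0.0449] err 0.106
plain_short rect [ 0.44  -0.091 -0.63   0.043  0.065] fit [ 0.441  -0.0925 -0.63    0.0446] err 0.164
plain_long rect [ 0.618 -0.312  0.395  0.108  0.048] fit [ 0.6209 -0.3161  0.3773  0.0449] err 0.093
tray_short rect [ 0.45   0.101 -0.68   0.071  0.092] fit [ 0.4505  0.1044 -0.6861  0.0131] err 0.198
tray_middle rect [0.61  0.306 1.468 0.114 0.07 ] fit [0.6116 0.3094 1.4786 0.0115] err 0.23
tray_long rect [ 0.623  0.085 -1.461  0.07   0.135] fit [ 0.6255  0.087  -1.4553  0.0138] err 0.145
tape_roll 0.44776031374931335 0.5202182531356812
```

View pics/ov_top.png

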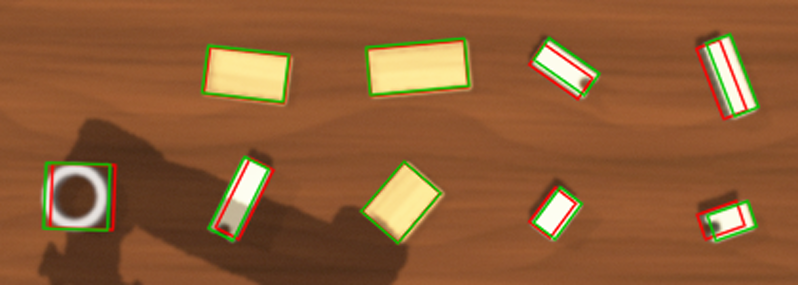

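View pics/ov_side.png

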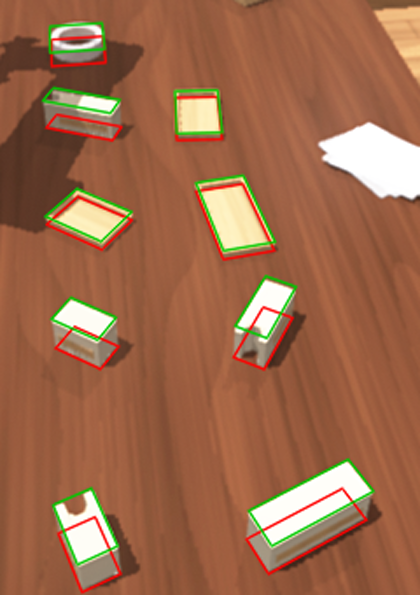

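```bash
cat > m.py <<'E'
from fit import *
from cell import bot
from scipy.spatial.transform import Rotation as R
def quat(a):
    x=[np.cos(a),np.sin(a),0]; y=[0,0,-1.]; z=np.cross(x,y)
    return np.roll(R.from_matrix(np.c_[x,y,z]).as_quat(),1).tolist()
res=json.load(open("res.json"))
def wrap(a): return (a+np.pi)%(2*np.pi)-np.pi
def choose(x,y,z,yaw,ref=None):
    """all down-pointing grasp headings across the width; nearest joints"""
    q0=np.array(bot.read_joint_positions()); o=[]
    for a in (wrap(yaw+np.pi/2),wrap(yaw-np.pi/2)):
        q=bot.solve_ik([x,y,z],quat(a))
        if q is not None: o.append((np.abs(np.array(q)-q0).max(),a,np.round(q,2).tolist()))
    return sorted(o)
def shot(cam,name,draw=(),crop=None):
    k=dict(bot.calibration(cam)); E=None
    if cam=="wrist": p,q=bot.read_position(),bot.read_tool_rot(); E=wristE(k,p,q)
    im=np.ascontiguousarray(bot.camera(cam)[:,:,::-1]); cv2.imwrite(f"pics/{name}_raw.png",im)
    for n in draw:
        L,W=D[n][:2]; pp=proj(k,corners(*res[n][:3],L,W,0,D[n][2]),E)
        for i,c in enumerate((pp[:4],pp[4:])): cv2.polylines(im,[(c*16).astype(np.int32)],True,((0,0,255),(0,200,0))[i],1,cv2.LINE_AA,4)
    cv2.imwrite(f"pics/{name}.png",im); return k,E
E
python3 - <<'E'
from m import *
q=bot.read_tool_rot(); print("R0",np.round(R.from_quat(np.roll(q,-1)).as_matrix(),2).tolist())
x,y,yaw,_=res["box_long"]
for n in ["box_long"]:
    o=choose(x,y,.2,yaw); print(o)
a=o[0][1]
for s in ("box_short","box_middle","box_long"):
  for n in (s,s.replace("box","tray")):
    X=res[n]; print(n,[(round(c[1],2),c[2]) for c in choose(X[0],X[1],.1,X[2])])
bot.move_pose([x,y,.2],quat(a)); print(bot.read_clock(),bot.read_position())
shot("wrist","w1",["box_long"])
E
```

```text
R0 [[0.37, 0.0, -0.93], [0.93, 0.0, 0.37], [0.0, -1.0, 0.0]]
[(np.float64(0.5894286138139682), 1.134230902625582, [0.46, 0.31, -0.19, 1.06, 0.0, 0.9]), (np.float64(3.6782710398505873), -2.007361750964211, [0.46, 0.31, -0.19, 1.06, 0.0, -2.24])]
box_short [(0.34, [-0.77, 0.39, -0.36, 0.82, 0.0, 0.47]), (-2.8, [-0.77, 0.39, -0.36, 0.82, 0.0, -2.68])]
tray_short [(0.88, [0.07, 0.26, -0.55, 0.76, 0.0, 0.75]), (-2.26, [0.07, 0.26, -0.55, 0.76, 0.0, -2.39])]
box_middle [(-0.59, [-0.28, 0.55, -0.09, 0.93, 0.0, 1.89]), (2.55, [-0.28, 0.55, -0.09, 0.93, 0.0, -1.26])]
tray_middle [(-0.09, [0.36, 0.64, 0.08, 1.0, 0.0, 2.02]), (3.05, [0.36, 0.64, 0.08, 1.0, 0.0, -1.12])]
box_long [(1.13, [0.46, 0.4, -0.34, 0.83, 0.0, 0.9]), (-2.01, [0.46, 0.4, -0.34, 0.83, 0.0, -2.24])]
tray_long [(0.12, [0.02, 0.55, -0.1, 0.93, 0.0, 1.48]), (-3.03, [0.02, 0.55, -0.1, 0.93, 0.0, -1.66])]
2.2583 [0.44976392 0.30801643 0.19997628]
```

View pics/w1.png

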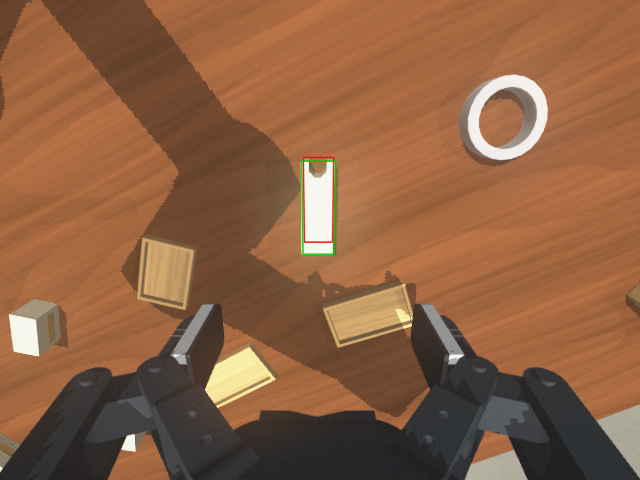

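The wrist view shows the long box, notch upwards, at columns 302–336 and rows 158–255. The predicted outline lies on it within about 2 px, so I'll grasp.

```bash
cat >> m.py <<'E'
def pick(n,a=None,zt=0.010):
    x,y,yaw,_=res[n]
    if a is None: a=choose(x,y,.1,yaw)[0][1]
    bot.set_gripper(1.0)
    bot.move_pose([x,y,.12],quat(a))
    hit=bot.move_linear([x,y,zt],0.1,until_force=8)
    print("down",hit,np.round(bot.read_position(),4))
    bot.set_gripper(0.0,30); print("width",bot.read_gripper_width(),"z",bot.read_position()[2])
    bot.move_linear([x,y,.12],0.12); print("lifted width",bot.read_gripper_width(),"F",np.round(bot.read_ft_force(),2),bot.read_clock())
    return a
def place(n,zt=0.0142):
    x,y,yaw,_=res[n]; a=choose(x,y,.12,yaw)[0][1]
    bot.move_pose([x,y,.12],quat(a))
    bot.move_linear([x,y,.03],0.12)
    hit=bot.move_linear([x,y,zt],0.03,until_force=4)
    print("placed",hit,np.round(bot.read_position(),4),"F",np.round(bot.read_ft_force(),2))
    bot.wait(.2)
E
python3 - <<'E'
from m import *
pick("box_long"); shot("wrist","w2"); shot("side","s2")
E
```

```text
down False [0.451  0.3076 0.0106]
width -0.001191191275662328 z 0.009969911792621688
lifted width 0.0015482067503991607 F [-0.39  0.92 -0.27] 6.025
```

View pics/w2.png

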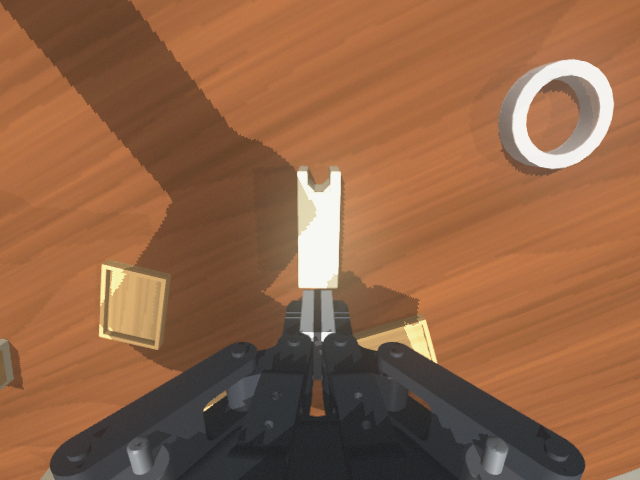

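```bash
python3 - <<'E'
from m import *
print(bot.read_position(),np.round(R.from_quat(np.roll(bot.read_tool_rot(),-1)).as_matrix(),2).tolist(),bot.read_joint_positions())
shot("wrist","w3",["box_long"]); shot("side","s3",["box_long"])
E
python3 -c "
import cv2
a=cv2.imread('pics/w3.png');b=cv2.imread('pics/s3.png')
cv2.imwrite('pics/c3.png',cv2.hconcat([cv2.resize(a[100:400,150:450],(400,400)),cv2.resize(b[60:260,140:340],(400,400))]))"
```

```text
[0.449724   0.30697167 0.11903903] [[0.42, -0.0, -0.91], [0.91, -0.0, 0.42], [-0.0, -1.0, 0.0]] [ 4.63356038e-01  3.79466324e-01 -3.18186058e-01  8.74953088e-01
 -4.62368272e-06  8.99921895e-01]
```

View pics/c3.png

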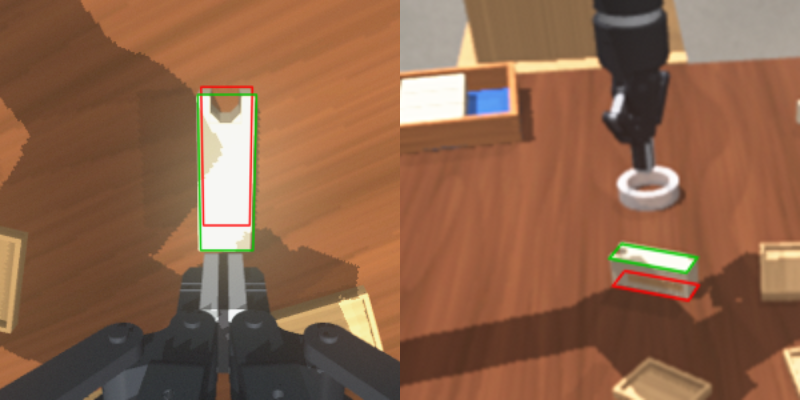

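The gripper shut on nothing. The box has not moved, and the outlines still fit in both views. The fingertips look higher than the stated TCP, so I'll measure where they are.

```bash
python3 - <<'E'
from m import *
print(bot.grip_depth, bot.read_gripper_width())
T=np.array(bot.read_position()); Rt=R.from_quat(np.roll(bot.read_tool_rot(),-1)).as_matrix()
ims=[]
for c in ("wrist","side","top"):
    k,E=shot(c,"t4"+c); im=cv2.imread(f"pics/t4{c}.png")
    im=cv2.resize(im,None,fx=4,fy=4,interpolation=cv2.INTER_CUBIC)
    for d,col in ((0,(0,0,255)),(.019,(0,255,0)),(.038,(255,0,0))):
        p=proj(k,(T-Rt[:,1]*d)[None],E)[0]; print(c,d,np.round(p,1)); cv2.circle(im,tuple((p*4+2).astype(int)),5,col,2)
        if d==0: p0=p
    u,v=(p0*4).astype(int); ims.append(cv2.copyMakeBorder(im,200,200,200,200,0)[v+40:v+440,u+70:u+330])
cv2.imwrite("pics/t4.png",cv2.hconcat(ims))
E
```

```text
0.0187 0.003303322025819443
wrist 0 [319.7 272. ]
wrist 0.019 [319.9 286.7]
wrist 0.038 [320.2 304.6]
side 0 [263.2 159.7]
side 0.019 [262.5 152.4]
side 0.038 [261.8 144.8]
top 0 [219.7 274.3]
top 0.019 [218.1 274.2]
top 0.038 [216.5 274.2]
```

View pics/t4.png

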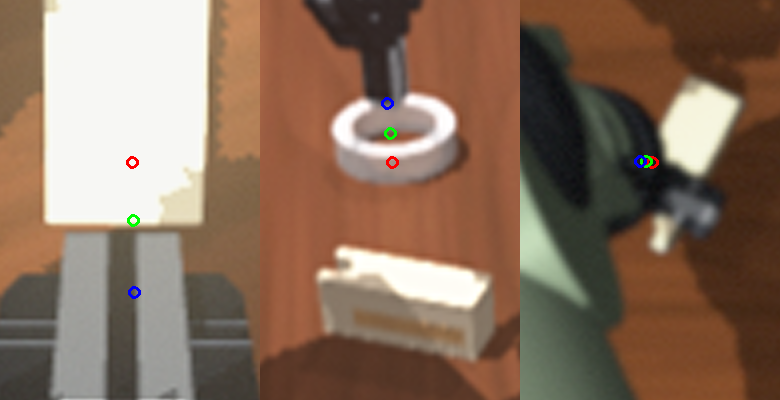

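Both views put the shut fingertips about 40 mm behind the stated TCP (side view: d≈0.040, wrist view with pad width allowed for: d≈0.042). That would explain closing above the box. I'll confirm it with a light touch on the box top.

```bash
python3 - <<'E'
from m import *
x,y,yaw,_=res["box_long"]
bot.move_linear([x,y,.03],0.12)
hit=bot.move_linear([x,y,-.025],0.03,until_force=3)
p=bot.read_position(); print(hit,p,np.round(bot.read_ft_force(),2))
shot("side","s5")
bot.move_linear([x,y,.08],0.15); print(bot.read_clock())
E
python3 -c "
import cv2
b=cv2.imread('pics/s5.png')
cv2.imwrite('pics/c5.png',cv2.resize(b[60:260,140:340],(600,600),interpolation=2))"
```

```text
True [0.45026384 0.30724713 0.00276744] [-1.43 -0.36  6.17]
9.0
```

View pics/c5.png

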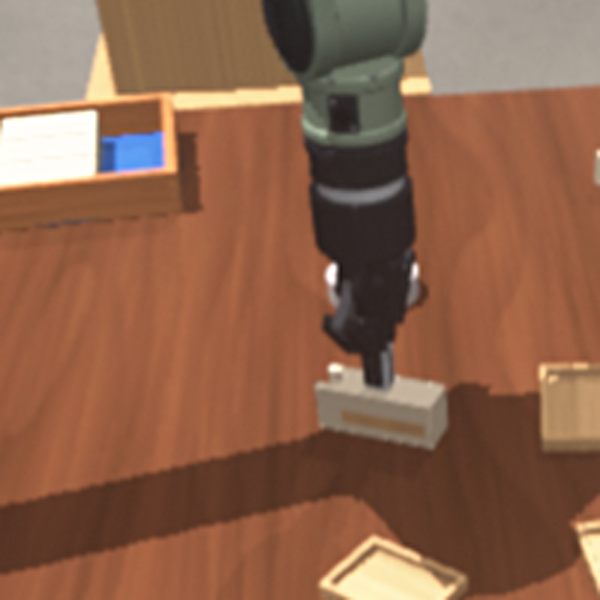

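The touch came at TCP z = 0.0028 with the box top at 0.040, so the real fingertips sit about 37 mm behind the reported TCP. I'll apply that correction and regrasp.

```bash
sed -i 's/zt=0.010)/zt=-0.027)/; s/zt=0.0142)/zt=-0.0228)/; s/\[x,y,.12\]/[x,y,.10]/g; s/\[x,y,.03\],0.12/[x,y,0.0],0.12/' m.py
python3 - <<'E'
from m import *
pick("box_long"); shot("wrist","w6")
E
```

```text
down False [ 0.451   0.3076 -0.0264]
width 0.3906139707475037 z -0.026716531364692618
lifted width 0.3947697729814343 F [-0.78 -0.1  -1.33] 13.1833
```

View pics/w6.png

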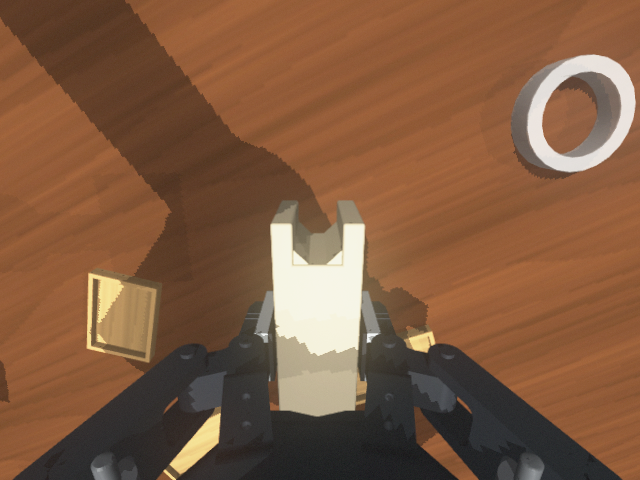

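The box is held between the pads (33 mm opening), level in the wrist view. Now placing it.

```bash
python3 - <<'E'
from m import *
place("tray_long"); shot("side","s7")
bot.set_gripper(1.0); print(bot.read_gripper_width())
x,y=res["tray_long"][:2]; bot.move_linear([x,y,.10],.15); print(bot.read_clock())
shot("wrist","w7",["tray_long"])
E
```

```text
placed True [ 0.6248  0.0869 -0.0227] F [-0.71  0.26  4.83]
0.9955918039557171
17.8083
```

View pics/w7.png

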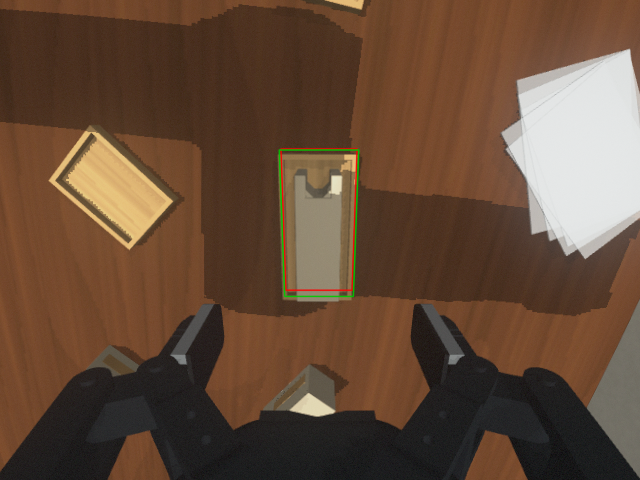

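View pics/s7.png

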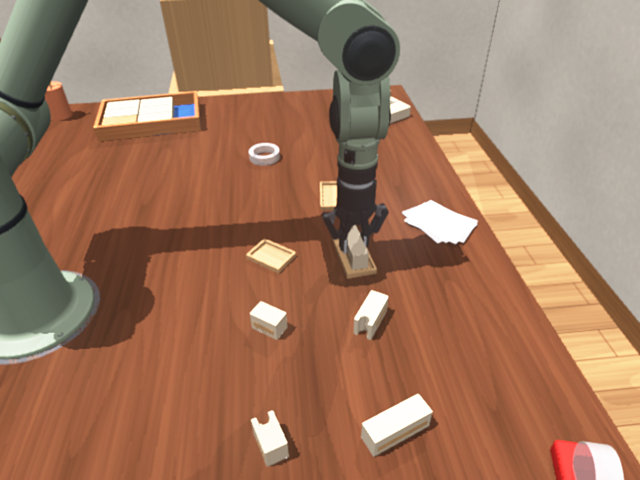

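The long box stands in its tray: the box is at columns 295–342, rows 170–300, inside the tray outline at columns 279–359. Contact came at z −0.0227, the expected floor height. Next, the middle box.

```bash
python3 - <<'E'
from m import *
x,y,yaw,_=res["box_middle"]; a=choose(x,y,.1,yaw)[0][1]
bot.move_pose([x,y,.10],quat(a)); shot("wrist","w8",["box_middle"])
pick("box_middle",a); 
w=bot.read_gripper_width()
if .3<w<.5: place("tray_middle")
print(bot.read_clock())
shot("wrist","w9")
E
```

```text
down False [ 0.6265 -0.1013 -0.0262]
width 0.3931902421701234 z -0.026695473121277895
lifted width 0.397663821783736 F [ 0.11 -0.09 -0.86] 22.3
placed True [ 0.6112  0.3092 -0.0227] F [-0.12 -0.42  4.66]
25.7167
```

View pics/w8.png

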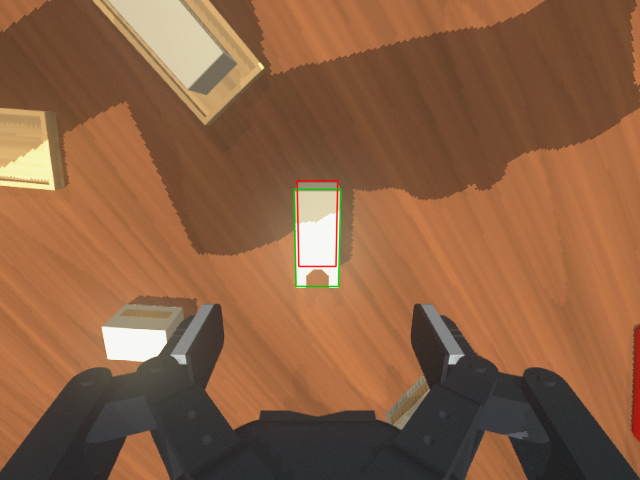

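View pics/w9.png

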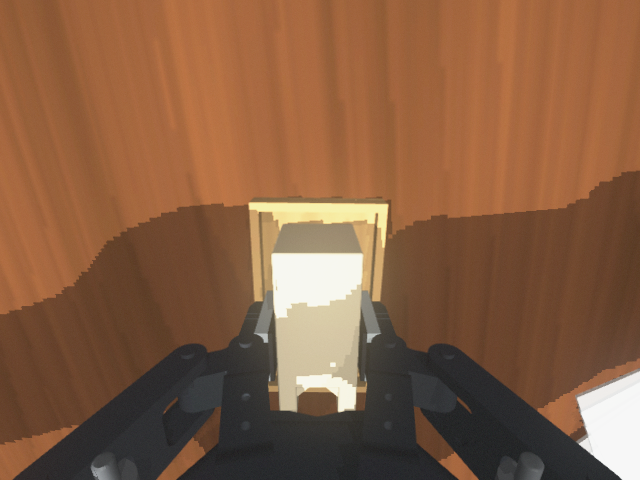

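The middle box's outline agreed before the pick, and the box now stands inside its tray (tray rim at columns 250–390, row 200). I'll release it, check it, and go for the short box.

```bash
python3 - <<'E'
from m import *
bot.set_gripper(1.0)
x,y=res["tray_middle"][:2]; bot.move_linear([x,y,.10],.15)
shot("wrist","w10",["tray_middle"])
x,y,yaw,_=res["box_short"]; a=choose(x,y,.1,yaw)[0][1]
bot.move_pose([x,y,.10],quat(a)); shot("wrist","w11",["box_short"])
print(bot.read_clock())
E
python3 -c "
import cv2
a=cv2.imread('pics/w10.png');b=cv2.imread('pics/w11.png')
cv2.imwrite('pics/c11.png',cv2.hconcat([cv2.resize(x[60:460,120:520],(400,400)) for x in (a,b)]))"
```

```text
29.7167
```

View pics/c11.png

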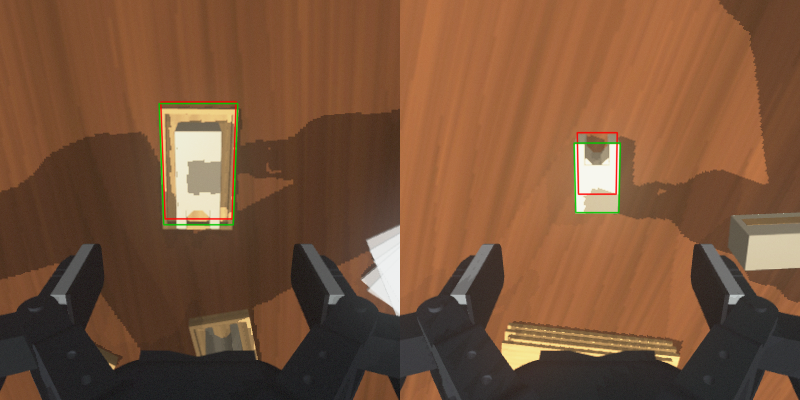

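```bash
python3 - <<'E'
from m import *
pick("box_short")
w=bot.read_gripper_width()
if .3<w<.5: place("tray_short")
print(bot.read_clock())
shot("wrist","w12")
E
```

```text
down False [ 0.4353 -0.3161 -0.0264]
width 0.392351470075694 z -0.02670274513739134
lifted width 0.38869222391838343 F [-0.31 -0.39 -0.7 ] 33.3333
placed True [ 0.45    0.1044 -0.0227] F [0.06 0.18 4.42]
36.8
```

View pics/w12.png

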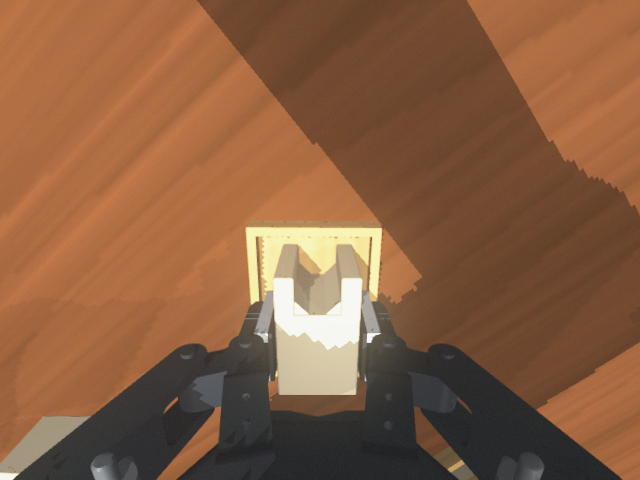

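```bash
python3 - <<'E'
from m import *
bot.set_gripper(1.0)
x,y=res["tray_short"][:2]; bot.move_linear([x,y,.12],.15)
shot("wrist","w13",["tray_short"])
bot.goto_joints([1.053,.326,-.193,1.052,0,1.437])
shot("top","T14"); shot("side","S14")
# measure placed boxes: cream/low-saturation mask in top view with box top plane at z=.044
k=bot.calibration("top"); im=cv2.imread("pics/T14_raw.png"); hsv=cv2.cvtColor(im,cv2.COLOR_BGR2HSV)
l=cv2.connectedComponentsWithStats(((hsv[...,1]<75)).astype(np.uint8))
for i in range(1,l[0]):
    if 100<l[2][i,4]<3000:
        ys,xs=np.where(l[1]==i); P=onplane(k,np.c_[xs,ys],.042)
        (cx,cy),(w,h),a=cv2.minAreaRect(P[:,:2].astype(np.float32)); print(l[2][i].tolist(),"centre",round(cx,3),round(cy,3),"size",round(w,3),round(h,3),"ang",round(np.radians(a),2))
print({n:np.round(v,3).tolist() for n,v in res.items()}, bot.read_clock())
for n,c in (("T14",(170,320,100,520)),("S14",(130,470,220,460))):
    im=cv2.imread(f"pics/{n}.png")[c[0]:c[1],c[2]:c[3]]; f=1.9 if n=="T14" else 1.75
    cv2.imwrite(f"pics/{n}z.png",cv2.resize(im,None,fx=f,fy=f,interpolation=2))
E
```

```text
[37, 88, 54, 37, 893] centre 0.838 0.734 size 0.106 0.113 ang 0.5
[254, 89, 68, 63, 2571] centre 0.824 0.169 size 0.118 0.164 ang 0.66
[519, 109, 28, 17, 347] centre 0.861 -0.444 size 0.07 0.037 ang 1.41
[557, 122, 13, 22, 185] centre 0.822 -0.522 size 0.023 0.061 ang 1.31
[47, 131, 40, 46, 817] centre 0.745 0.722 size 0.137 0.056 ang 0.54
[469, 189, 29, 43, 652] centre 0.619 -0.312 size 0.104 0.04 ang 0.38
[298, 195, 44, 19, 629] centre 0.624 0.087 size 0.038 0.101 ang 0.12
[210, 199, 35, 18, 468] centre 0.61 0.308 size 0.081 0.036 ang 1.47
[122, 256, 36, 36, 691] centre 0.447 0.515 size 0.084 0.086 ang 0.03
[298, 264, 26, 27, 353] centre 0.449 0.104 size 0.038 0.059 ang 0.9
[379, 269, 27, 27, 398] centre 0.44 -0.091 size 0.039 0.06 ang 0.92
{'box_short': [0.435, -0.316, -1.23, 0.045], 'box_middle': [0.626, -0.101, 0.979, 0.048], 'box_long': [0.45, 0.307, -0.437, 0.045], 'plain_short': [0.441, -0.093, -0.63, 0.045], 'plain_long': [0.621, -0.316, 0.377, 0.045], 'tray_short': [0.451, 0.104, -0.686, 0.013], 'tray_middle': [0.612, 0.309, 1.479, 0.011], 'tray_long': [0.625, 0.087, -1.455, 0.014], 'tape_roll': [0.448, 0.52, 0.0, 0.024]} 40.4083
```

View pics/T14z.png

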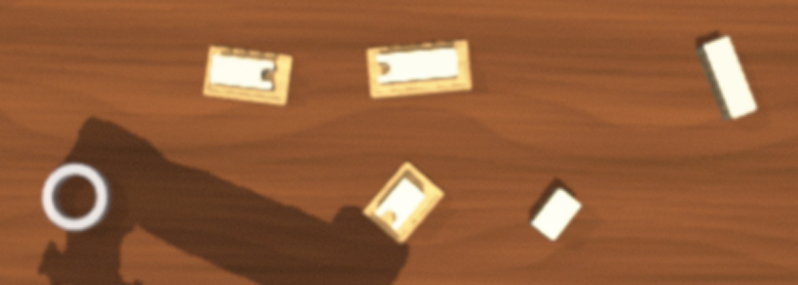

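View pics/S14z.png

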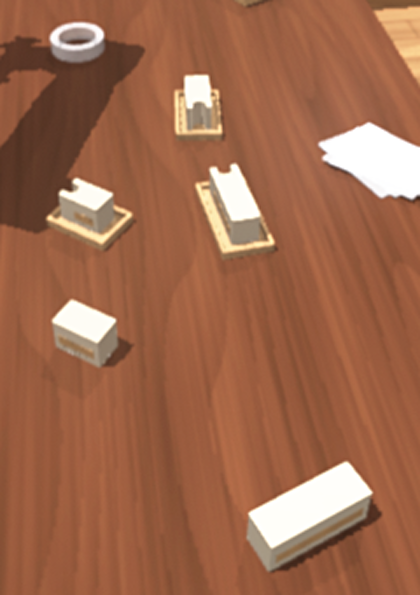

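View pics/w13.png

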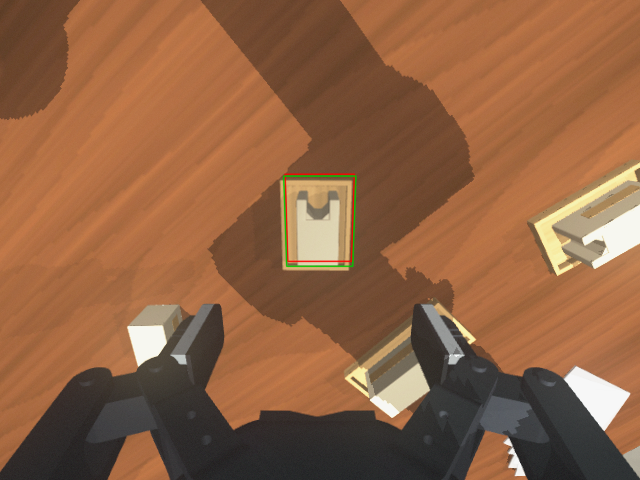

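All three notched boxes lie in their own trays, within about 2 mm of the tray centres in the top view. The plain boxes and the tape haven't moved. Handing in.

```bash
python3 -c "
from cell import bot
print(bot.close_job())"
```

```text
the job is handed in; nothing more can be done
None
```

I packed the three notched boxes into the trays of their own size and handed the job in at about 40 s of the 88 s allowed. The interface reports no verdict, so the checks below are my own.

**Last checks:**
- **Position:** in the top view after I backed the arm off, the box centres were within about 2 mm of the tray centres (limit 16 mm). They looked lined up lengthwise and upright in the side and wrist views.
- **Height:** each box touched the tray floor 4 mm above its pick height, as the tray's floor height predicts.
- **Left alone:** the two plain boxes and the tape roll showed no shift beyond measurement noise of a few millimetres.

**What failed or disagreed:**
- **First grasp:** my first try at the long box closed on nothing, above the box. The real fingertips were about 37 mm short of the stated tool point. The side and wrist views put the gap at about 40 mm, and a light touch on the box top at 3 N put it at 37 mm. After I corrected for that, every grasp held at about 33 mm.
- **Box heights:** the two-view fits gave about 45 to 48 mm for the boxes, against 40 mm in the text. The image outlines spread slightly at the edges. The touch could not check this, because I used 40 mm to work out the fingertip gap. The tray rims fitted at 11 to 14 mm, against 12 mm.
- **Tray detection:** the network did not find the long tray and offered a second, less certain middle tray in its place. I told the trays apart by their measured lengths instead.

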